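Open the spice dispenser and hold its sprung gate at the marker

ROBOT

A 6-joint arm with a two-finger parallel gripper is mounted at the origin on a cart in front of the work surface, level with it; the furniture and walls round the work are solid. World frame = base frame: x ahead of the robot, y to its left, z up, the work surface at z = 0. Lengths are in mm, angles in rad, forces in N, time in s.
With the tool pointing down it reaches from about 350 to 850 mm from the base axis. Payload 8.1 kg.
Tool frame: the origin (TCP) lies on the centre line of the jaws, within the pads' length; the fingertips stand 11 mm ahead of it and the grasp point (between the pads) lies 8 mm behind it; z points along the fingers, y is the direction in which the jaws open and shut (so a half turn about z gives the same grasp; the last joint's range is limited). The gripper opens to 93 mm and grips with 3 to 60 N. Pads are 15 mm wide; open, the fingers measure 128 mm over their backs; the gripper's body (75 mm by 188 mm) begins 65 mm behind the grasp point.
Start: joints at [-1.429, 0.13, 1.488, -0, 1.523, -0.085], TCP at [134.937, -584.634, 229.635] pointing down, gripper open.
Joint ranges: [-2.96, 2.96], [-0.89, 2.26], [0.02, 2.5], [-1.34, 4.48], [0, 2.73], [-2.66, 2.66]. Speed limits (rad/s): [2.39, 2.39, 2.79, 3.14, 3.14, 3.14].

INTERFACE

Orientations are given as a 3x3 rotation matrix whose columns are the frame's x, y, z axes.
In Python, from plant import telemetry, read_camera, robot gives the robot as it stands.
- The arm moves only by the tool drive_tool, never from a script. Its arguments are lists of equal length, an entry for each row: "offset": the shift along the world's x, y, z in mm, a list of three; "turn": the turn about the world's z in rad. In form: {"offset": [[x, y, z], ...], "turn": [turn, ...]}. A call has 1 to 12 rows; each row is the pose to reach, as a shift and turn from the pose commanded when the call began; what a row does not reach only later rows make up. A row lasts 1/12 s, in which the tool goes at most 41.7 mm and 7.16 degrees, less where a joint would pass 70% of its speed; a pose out of reach is approached as far as the arm can. A call with a gripper value outside its range is refused whole. "gripper" is the finger opening in mm, from 0 to 93, set as the call begins (left out, the last holds). The fingers move at their own pace and stop on an object; "grip_force" is the grip in N (left out, the last holds). Time passes only in rows, so rows that repeat a pose let the fingers close. It gives the time, the measured TCP pose, the force and the opening at its end, in the units of the state.
- telemetry.state(): the state, without advancing time (a new reading comes with each control period).
- read_camera(name): name is "scene" or "side" or "wrist"; returns a dict with "img" (384x512x3 uint8, red, green, blue), "intrinsics" (3x3 intrinsics, pixels), "R" (3x3) and "t" (3): a world point X has camera coordinates R X + t; the wrist camera has in their place "mount" (4x4, takes a point from camera to tool coordinates, whose origin is the TCP and whose axes are the flange's). Camera axes: x right, y down, z forward; pixel columns grow to the right and rows downward; lengths in mm; the calibration is good to about 2 mm. A picture is of the moment at which its call begins: read the wrist's pose just before it. There is no depth.
- robot.sign_off(): hands the job in, once; it reports no verdict.
The state is a dict: "t": time; "q": joint angles; "qd": joint speeds; "tau": joint torques, N m; "eef_pos": TCP position; "ee_rot": TCP orientation; "force": force on the tool from outside, world axes, zero at the start; "torque": the same for the moment, N m; "gripper_width": finger opening in mm.
Only numpy, scipy, OpenCV 4.12 (cv2) and the standard library are available. Lean on these libraries where they do the work, as an engineer would, in place of code of your own. Each camera call takes 0.05 s, during which the arm holds its last target.

TASK

Open up the glass spice dispenser: take the long collared rod from the wooden stand, push it straight down the dispenser's narrow neck until its collar sits on the rim (this presses the stiff valve inside open), and leave it standing there. Then pull the sprung gate out by its upright wooden handle until its pointer lines up with the brass marker on the rail, without pulling it clearly past the marker, and finish the program still holding the gate there; it springs back if let go. Do not shift the marker, the stopper or the other things standing about.

Things in the scene. Friction and masses are not known exactly. Their poses are not given: they have to be found in the camera images.
- dispenser: The dispenser, fixed to the worktop: wooden plinth 100x100x30 mm, glass hopper 88 mm across and 126 mm high, gate rail (60 mm wide, 26 mm high) from the plinth to 228 mm from the neck's axis, small spout on the other side. Origin on the worktop below the neck. z is up; y points level along the rail, the way the gate is pulled out; x points across the rail.
- neck (a point): Centre of the rim of the dispenser's narrow neck, 140 mm above the worktop: a metal tube upright on the hopper's axis, 30 mm across outside at the rim, with a bore of 13 mm that runs down without narrowing. Axes as dispenser.
- foot_valve (a joint): Travel in m of the rubber-topped valve disc inside the neck tube: 0 = shut, its top 60 mm below the rim; it is pressed down about 0.020 when the rod's collar sits on the rim. It moves against a steady friction of about 3 N and stays where it is pushed.
- gate (a joint): How far in m the gate is pulled out: 0 = shut (rest), up to 0.080 at its stop. A spring pulls it back: about 2 N at 0, rising to about 6 N at 0.070.
- gate_grip (a point): Grip point of the handle, an upright square wooden post 18x18 mm whose sides lie along and across the rail; the point is on the post's axis, 76 mm above the worktop; the post stands free from 38 to 96 mm. Axes as dispenser; it is 135 mm along y from the neck's axis when the gate is shut and moves with the gate along y.
- gate_pointer (a point): Tip of the gate's pointer, a 3 mm wide metal finger at the foot of the handle on its -x side (30 mm across from the post's axis, at the same y), 35 mm above the worktop. Moves with the gate. Axes as dispenser.
- mark (a point): The mark: 3 mm wide ridge on top of the brass marker clipped to the rail's -x edge, 39 mm high with a small screw. It stands 35 to 70 mm farther along y than the pointer of the shut gate. Pointer and mark are lined up when they have the same place along y. It stays put by friction (about 8 N). Axes as dispenser.
- valve_rod: The loose rod, about 60 g: metal shank 10 mm across and 80 mm long with a tapered foot, then a collar 24 mm across and 6 mm thick, then a round wooden grip 18 mm across and 45 mm long; 131 mm long in all. Origin at the foot's end, z up along the rod. Starts upright in one of the stand's two holes, its collar 25 mm above the stand.
- rod_grip (a point): Middle of the rod's wooden grip, on its axis, 108.5 mm above the foot's end and 28.5 mm above the collar's underside.
- rod_collar (a point): Centre of the underside of the rod's collar, 80 mm above the foot's end.
- stand: Dark wooden block 60x120x60 mm, fixed to the worktop, with two holes 11.5 mm wide and 55 mm deep, 32 mm either side of its middle along its y. Origin at the centre of its underside. Behind the work, an upper shelf overhangs the worktop from x = 0.605 on, 284 mm up.
- stopper: The neck's stopper, standing in the other hole of the stand: shank 10 mm, collar 22 mm, wooden ball 24 mm across on top, its top 87 mm above the worktop. Shorter than the rod; stays there. Origin at its foot's end.
- tart_tin: Fluted tart tin, 72 mm across, 20 mm high, standing below the dispenser's spout. Origin at the centre of its underside.
- mustard_pot: Stoneware pot with lid, 64 mm across, 80 mm high. Origin at the centre of its underside. Overhead, the handles of an iron lying on the upper shelf stick out over the worktop, 310 to 350 mm above it, at x over 0.55 and y from -0.30 to -0.17: keep the arm clear of them.
- pepper_shaker: Tin shaker, 46 mm across, 82 mm high. Origin at the centre of its underside.

How it is judged:
By the outcome, as a careful person would: the job done as asked, in the order asked, and still so for the second after the job is handed in, while the arm keeps its last pose, push and grip.
It also fails if it takes over 58 s, if anything falls off the work surface, if the arm or the gripper's body presses on something with over 40 N, if the wrist force passes 120 N, or if a joint passes its speed limit or range.

## Working session

There is one attempt and no reset: what is moved stays moved. The work goes in short steps, Python scripts to look and compute and a tool call to move; the robot and the scene stay as the last step left them, time stands still between calls to the robot, and variables do not carry over. Pictures are saved under pics/ and viewed, and the job is handed in when it is done.

Besides the shell and the picture viewer there is one more tool, called after "Emit:" by a JSON object that holds its "op" and its "data". drive_tool: Moves the arm, as the interface text tells. Its arguments: {"type":"object","properties":{"offset":{"type":"array","items":{"type":"array","items":{"type":"number"}}},"turn":{"type":"array","items":{"type":"number"}},"gripper":{"type":"number"},"grip_force":{"type":"number"}},"required":["offset","turn"]}

```bash
mkdir -p pics; ls; cat > h.py <<'E'
import numpy as np, cv2
from plant import telemetry, read_camera, robot
def snap(n,f):
    c=read_camera(n); cv2.imwrite('pics/'+f,cv2.cvtColor(c['img'],cv2.COLOR_RGB2BGR))
    np.savez('pics/'+f+'.npz',**{k:np.array(v) for k,v in c.items()}); return c
def st():
    s=telemetry.state(); print({k:np.round(s[k],3).tolist() for k in ('t','q','eef_pos','force','gripper_width')}); return s
E
python3 - <<'E'
from h import *
s=st(); print(np.round(s['ee_rot'],3))
for n in ('scene','side','wrist'):
    c=snap(n,n+'0.png'); print(n,c['intrinsics'],c.get('R'),c.get('t'),c.get('mount'))
np.savez('pics/w0s.npz',p=s['eef_pos'],R=s['ee_rot'])
E
```

```text
pics
{'t': 0.0, 'q': [-1.429, 0.131, 1.489, -0.0, 1.523, -0.085], 'eef_pos': [134.865, -584.074, 228.583], 'force': [0.291, -0.232, 0.246], 'gripper_width': 93.005}
[[ 0.974  0.225 -0.   ]
 [ 0.225 -0.974  0.002]
 [ 0.    -0.002 -1.   ]]
scene [[352.49180087   0.         253.93205092]
 [  0.         352.49180087 189.74219294]
 [  0.           0.           1.        ]] [[ 0.52322875 -0.8519082  -0.0220022 ]
 [-0.52078056 -0.29920563 -0.79953961]
 [ 0.67455117  0.42980043 -0.60021022]] [-302.43598493  332.56307805  970.45614995] None
side [[442.08009772   0.         260.7575554 ]
 [  0.         442.08009772 190.11058665]
 [  0.           0.           1.        ]] [[-0.15751945 -0.98750029 -0.00554903]
 [-0.69514569  0.1148726  -0.70963143]
 [ 0.70139867 -0.10792337 -0.70455124]] [  51.41354158  424.07908565 1163.9343628 ] None
wrist [[307.23975015   0.         252.27999687]
 [  0.         307.23975015 194.66177901]
 [  0.           0.           1.        ]] None None [[-7.30380846e-05 -9.67848916e-01 -2.51532246e-01  6.96243673e+01]
 [ 9.99999977e-01 -1.21590194e-04  1.77483622e-04  2.85493319e-01]
 [-2.02361186e-04 -2.51532227e-01  9.67848902e-01 -1.54874847e+02]
 [ 0.00000000e+00  0.00000000e+00  0.00000000e+00  1.00000000e+00]]
```

View pics/scene0.png

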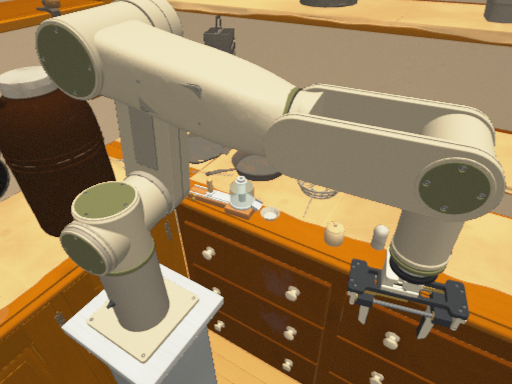

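View pics/side0.png

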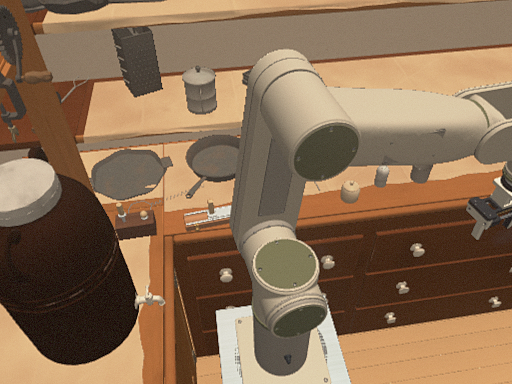

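View pics/wrist0.png

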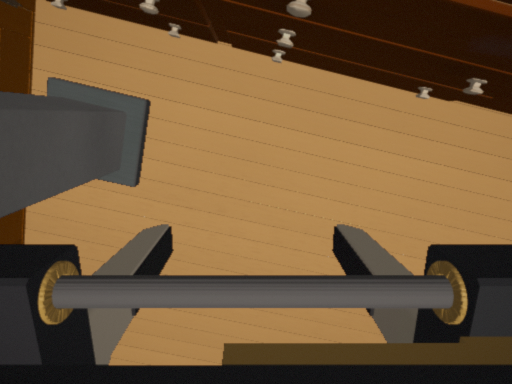

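```bash
python3 - <<'E'
import cv2
a=cv2.imread('pics/scene0.png')[150:250,170:350]; cv2.imwrite('pics/s0c.png',cv2.resize(a,None,fx=4.4,fy=4.4,interpolation=cv2.INTER_CUBIC))
a=cv2.imread('pics/side0.png')[150:250,80:240]; cv2.imwrite('pics/d0c.png',cv2.resize(a,None,fx=5,fy=5,interpolation=cv2.INTER_CUBIC))
E
```

```text
(no output)
```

View pics/s0c.png

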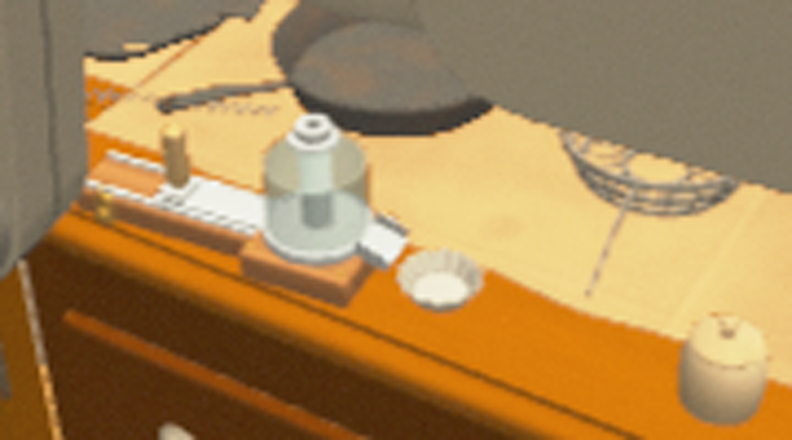

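View pics/d0c.png

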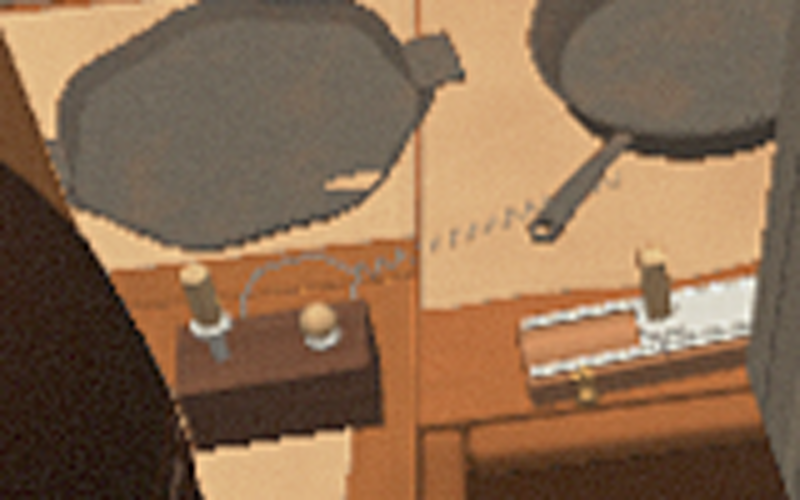

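```bash
cat >> h.py <<'E'
def ray(c,uv):
    c=np.load('pics/'+c+'.npz') if isinstance(c,str) else c
    d=np.linalg.inv(c['intrinsics'])@np.array([uv[0],uv[1],1.])
    return -c['R'].T@c['t'], c['R'].T@d
def wcam(f,p,R):
    c=dict(np.load('pics/'+f+'.npz',allow_pickle=True)); M=np.array(c['mount'],float); Rw=R@M[:3,:3]; tw=p+R@M[:3,3]
    return dict(intrinsics=c['intrinsics'],R=Rw.T,t=-Rw.T@tw)
def atz(c,uv,z):
    o,d=ray(c,uv); return np.round(o+d*(z-o[2])/d[2],1)
def proj(c,X):
    c=np.load('pics/'+c+'.npz') if isinstance(c,str) else c
    x=c['intrinsics']@(c['R']@np.array(X,float)+c['t']); return np.round(x[:2]/x[2],1)
E
python3 - <<'E'
from h import *
S=lambda x,y:(170+x/4.4-.4,150+y/4.4-.4)
D=lambda x,y:(80+x/5-.4,150+y/5-.4)
print('neck',atz('scene0.png',S(313,124),140))
print('handle',atz('scene0.png',S(175,130),96),atz('side0.png',D(651,257),96))
print('mark',atz('scene0.png',S(104,200),39),atz('side0.png',D(585,375),39))
print('rodtop',atz('side0.png',D(193,270),136),'collar',atz('side0.png',D(210,325),88))
print('stopper ball',atz('side0.png',D(318,322),75))
print('stand top corners',[atz('side0.png',D(*p),60) for p in((178,322),(365,300),(380,362),(187,395))])
print('plinth', [atz('scene0.png',S(*p),30) for p in((243,253),(348,285))])
print('tin',atz('scene0.png',S(440,275),20),'pot',atz('scene0.png',S(725,335),80))
print('rail far end',[atz('scene0.png',S(*p),26) for p in((110,155),(85,185))],[atz('side0.png',D(*p),26) for p in((520,320),(532,372))])
E
```

```text
neck [501.6   3.3 140. ]
handle [488.4 135.5  96. ] [484.8 140.1  96. ]
mark [437.5 179.3  39. ] [441.8 190.9  39. ]
rodtop [480.7 418.8 136. ] collar [478.5 419.1  88. ]
stopper ball [482.4 354.7  75. ]
stand top corners [array([511.5, 447.6,  60. ]), array([511.4, 328.1,  60. ]), array([455.4, 317.9,  60. ]), array([447.2, 437.5,  60. ])]
plinth [array([447.7,  42.6,  30. ]), array([457.1, -53.4,  30. ])]
tin [ 514.8 -105.1   20. ] pot [ 498.3 -348.1   80. ]
rail far end [array([504.2, 229.3,  26. ]), array([458.3, 219.9,  26. ])] [array([508.9, 231.9,  26. ]), array([461.5, 225.7,  26. ])]
```

```bash
python3 - <<'E'
from h import *
def tri(a,ua,b,ub):
    o1,d1=ray(a,ua);o2,d2=ray(b,ub)
    A=np.stack([d1,-d2],1);s=np.linalg.lstsq(A,o2-o1,rcond=None)[0];p=o1+d1*s[0];q=o2+d2*s[1];print(np.round((p+q)/2),np.round(np.linalg.norm(p-q)))
tri('scene0.png',(28,82),'side0.png',(28,188))
for p in ((135,320),(70,355),(140,310)): print(atz('side0.png',p,0))
for p in ((138,348),(138,400)): pass
for z in (0,100,200,300,400): print(z,atz('side0.png',(108,240),z),atz('scene0.png',(112,165),z))
E
```

```text
[177. 490. 503.] 8.0
[153.2 382.    0. ]
[ 78.1 546.4   0. ]
[182.6 369.3   0. ]
0 [456.9 480.5   0. ] [463.8 673.2   0. ]
100 [370.3 449.  100. ] [370.3 524.8 100. ]
200 [283.8 417.5 200. ] [276.8 376.5 200. ]
300 [197.3 386.1 300. ] [183.3 228.2 300. ]
400 [110.7 354.6 400. ] [ 89.8  79.9 400. ]
```

```bash
python3 - <<'E'
from h import *
p0=np.array([134.937,-584.634,229.635])
k=np.arange(1,25);a=-1.344+ (1.344)*k/24; r=np.interp(k,[0,8,16,24],[600,450,430,430])
P=np.stack([r*np.cos(a),r*np.sin(a),229.6+30*k/24],1)
print(np.linalg.norm(np.diff(P,axis=0),axis=1).round())
print((P[:12]-p0).round().astype(int).tolist()); print((P[12:]-P[11]).round().astype(int).tolist()); print(P[11],P[-1])
E
```

```text
[37. 36. 35. 34. 34. 33. 32. 25. 25. 25. 25. 25. 25. 24. 24. 24. 24. 24.
 24. 24. 24. 24. 24.]
[[27, 26, 1], [52, 54, 2], [74, 83, 4], [94, 112, 5], [111, 142, 6], [125, 172, 7], [137, 203, 9], [146, 233, 10], [164, 251, 11], [180, 270, 12], [195, 290, 14], [209, 311, 15]]
[[13, 21, 1], [24, 43, 2], [34, 65, 4], [43, 88, 5], [53, 110, 6], [62, 132, 8], [69, 155, 9], [75, 178, 10], [80, 202, 11], [83, 226, 13], [85, 250, 14], [86, 274, 15]]
[ 344.33437592 -273.92305043  244.6       ] [430.    0.  259.6]
```

Emit:
{"op": "drive_tool", "data": {"offset": [[27,26,1],[52,54,2],[74,83,4],[94,112,5],[111,142,6],[125,172,7],[137,203,9],[146,233,10],[164,251,11],[180,270,12],[195,290,14],[209,311,15]], "turn": [0.1,0.2,0.3,0.4,0.5,0.6,0.7,0.8,0.9,1.0,1.1,1.2], "gripper": 45}}

```text
t: 1.15
eef_pos: [344.5, -272.5, 244.7]
ee_rot: [[0.139, 0.99, 0.0], [0.99, -0.139, -0.0], [-0.0, 0.0, -1.0]]
force: [0.8, -0.7, 0.5]
gripper_width: 44.9
```

Emit:
{"op": "drive_tool", "data": {"offset": [[13,21,1],[24,43,2],[34,65,4],[43,88,5],[53,110,6],[62,132,8],[69,155,9],[75,178,10],[80,202,11],[83,226,13],[85,250,14],[86,274,15]], "turn": [0.1,0.2,0.3,0.4,0.5,0.6,0.7,0.8,0.9,1.0,1.1,1.2]}}

```text
t: 2.15
eef_pos: [429.8, 1.6, 259.5]
ee_rot: [[-0.873, 0.488, -0.0], [0.488, 0.873, 0.0], [0.0, -0.0, -1.0]]
force: [-0.1, 0.2, 0.4]
gripper_width: 44.6
```

Emit:
{"op": "drive_tool", "data": {"offset": [[0,15,4],[0,30,8],[0,45,12],[0,60,16],[0,75,20],[0,80,20],[0,80,20]], "turn": [0.1,0.2,0.3,0.4,0.5,0.62,0.62]}}

```text
t: 2.73
eef_pos: [429.8, 81.5, 279.7]
ee_rot: [[-0.994, -0.112, 0.0], [-0.112, 0.994, 0.0], [-0.0, 0.0, -1.0]]
force: [-0.1, -0.7, -0.9]
gripper_width: 45.1
```

```bash
cat >> h.py <<'E'
def wsnap(f):
    s=st(); snap('wrist',f); np.savez('pics/'+f+'.s.npz',p=s['eef_pos'],R=s['ee_rot']); return s
def W(f):
    s=np.load('pics/'+f+'.s.npz'); return wcam(f,s['p'],s['R'])
E
python3 - <<'E'
from h import *
wsnap('w1.png'); snap('scene','scene1.png'); snap('side','side1.png')
E
```

```text
{'t': 2.733, 'q': [0.07, -0.337, 1.833, 0.0, 1.645, -1.614], 'eef_pos': [429.838, 81.464, 279.693], 'force': [-0.091, -0.692, -0.912], 'gripper_width': 45.08}
```

View pics/w1.png

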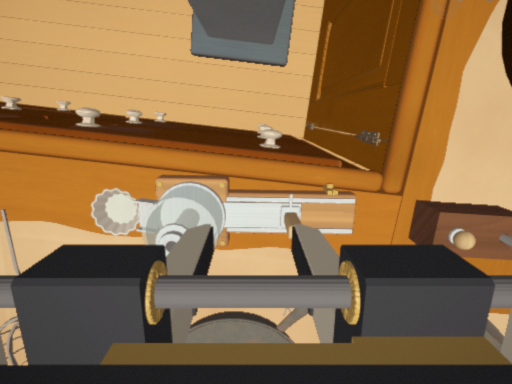

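View pics/scene1.png

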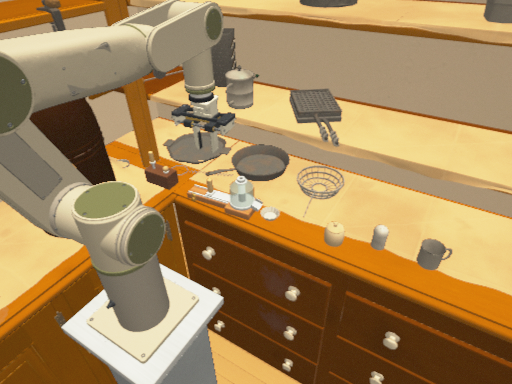

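View pics/side1.png

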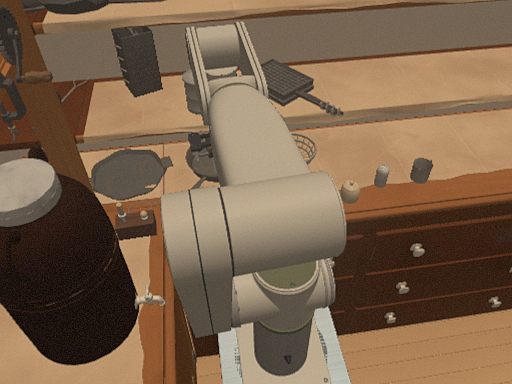

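```bash
python3 - <<'E'
import cv2
f=lambda n,x0,y0,x1,y1,k,o: cv2.imwrite('pics/'+o,cv2.resize(cv2.imread('pics/'+n)[y0:y1,x0:x1],None,fx=k,fy=k,interpolation=cv2.INTER_CUBIC))
f('w1.png',200,170,360,260,5,'w1a.png'); f('w1.png',130,170,240,260,6,'w1b.png')
f('scene1.png',130,140,290,230,5,'s1a.png'); f('side1.png',100,190,170,245,10,'d1a.png')
E
```

```text
(no output)
```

View pics/w1a.png

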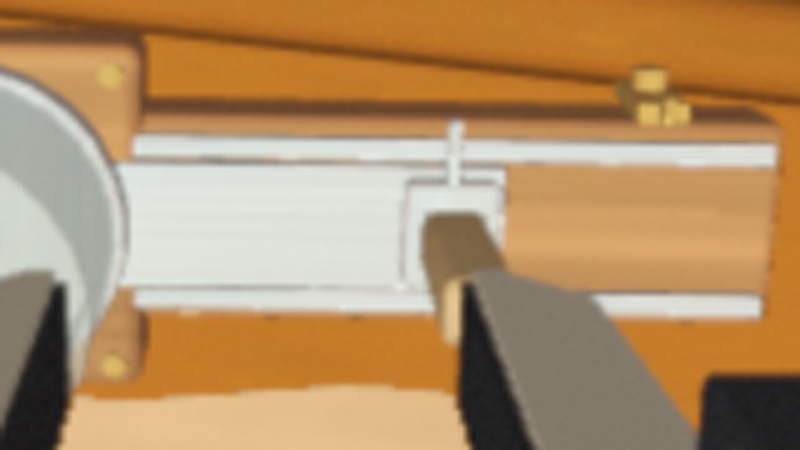

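View pics/w1b.png

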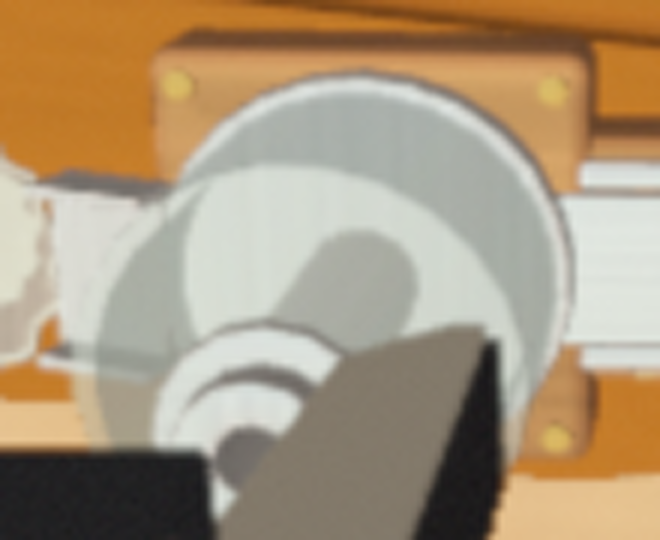

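View pics/s1a.png

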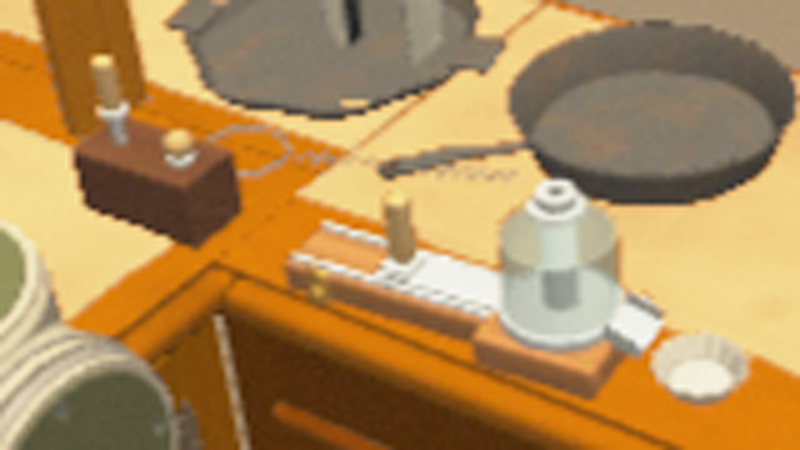

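View pics/d1a.png

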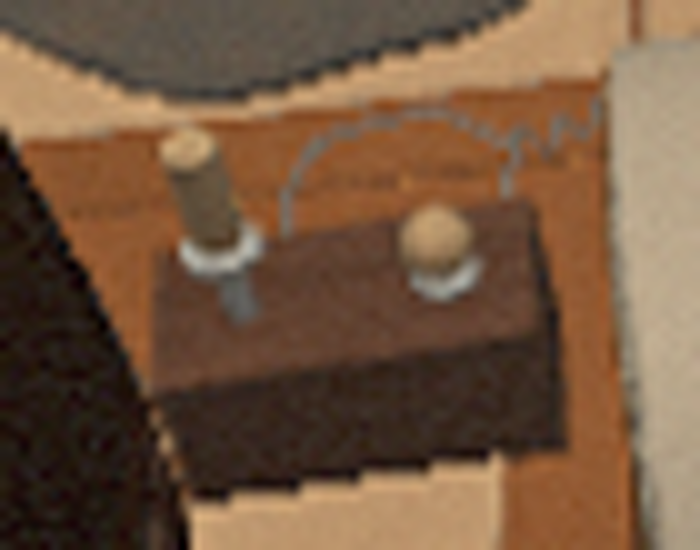

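```bash
python3 - <<'E'
from h import *
w=W('w1.png')
A=lambda x,y:(200+x/5-.4,170+y/5-.4); B=lambda x,y:(130+x/6-.4,170+y/6-.4)
S=lambda x,y:(130+x/5-.4,140+y/5-.4); D=lambda x,y:(100+x/10-.45,190+y/10-.45)
r=lambda n,*a: print(n,*a)
l=atz(w,A(135,143),26);h=atz(w,A(775,156),26);r('rail -x strip',l,h,np.arctan2(*(h-l)[[0,1]]))
l=atz(w,A(135,298),26);h=atz(w,A(760,307),26);r('rail +x strip',l,h,np.arctan2(*(h-l)[[0,1]]))
P=atz(w,A(455,122),35);M=atz(w,A(650,75),39);r('pointer',P,'mark',M,M-P)
r('handle top edges',atz(w,A(442,310),96))
sc=[atz(w,B(*p),30) for p in((175,87),(552,92),(555,437))];r('screws',*sc)
r('neck wrist bore',atz(w,B(248,455),140))
r('neck scene',atz('scene1.png',S(558,190),140),'handle top',atz('scene1.png',S(399,200),96),'rod top',atz('scene1.png',S(103,62),136),'collar',atz('scene1.png',S(112,112),88),'ball',atz('scene1.png',S(178,142),75))
r('rod top side',atz('side1.png',D(188,150),136),'collar',atz('side1.png',D(222,245),88),'ball',atz('side1.png',D(436,240),75))
E
```

```text
rail -x strip [475.6  50.7  26. ] [459.5 226.8  26. ] -0.09117186749596609
rail +x strip [520.9  54.9  26. ] [503.7 231.3  26. ] -0.09719841273691061
pointer [457.6 136.1  35. ] mark [438.2 184.8  39. ] [-19.4  48.7   4. ]
handle top edges [488.4 130.1  96. ]
screws [465.1 -41.7  30. ] [456.8  42.6  30. ] [540.   50.6  30. ]
neck wrist bore [500.6   4.4 140. ]
neck scene [503.3   2.5 140. ] handle top [486.2 133.6  96. ] rod top [477.3 414.4 136. ] collar [477.8 418.1  88. ] ball [485.2 356.5  75. ]
rod top side [476.5 418.  136. ] collar [480.8 418.7  88. ] ball [484.4 354.9  75. ]
```

```bash
python3 - <<'E'
from h import *
for n,p in (('side1.png',(108,240)),('side1.png',(128,290)),('side1.png',(60,180)),('side1.png',(70,355)),('scene0.png',(112,165)),('scene0.png',(90,110)),('scene0.png',(60,85))):
    o,d=ray(n,p); s=np.arange(-50,650,10.); P=[o+d*(z-o[2])/d[2] for z in s]; D=[np.hypot(q[0]-177,q[1]-490) for q in P]; i=np.argmin(D); print(n,p,'z',s[i],'minR',round(D[i]))
E
```

```text
side1.png (108, 240) z 280.0 minR 105
side1.png (128, 290) z 60.0 minR 105
side1.png (60, 180) z 500.0 minR 61
side1.png (70, 355) z -50.0 minR 104
scene0.png (112, 165) z 180.0 minR 145
scene0.png (90, 110) z 390.0 minR 132
scene0.png (60, 85) z 480.0 minR 75
```

Emit:
{"op": "drive_tool", "data": {"offset": [[4,28,0],[8,56,0],[12,84,-5],[16,113,-10],[20,141,-15],[24,169,-25],[28,197,-35],[32,225,-45],[36,253,-55],[40,281,-65],[44,310,-75],[48,338,-75]], "turn": [0,0,0,0,0,0,0,0,0,0,0,-0.015]}}

```text
t: 3.88
eef_pos: [477.4, 418.2, 201.3]
ee_rot: [[-0.996, -0.086, -0.003], [-0.086, 0.996, -0.003], [0.004, -0.002, -1.0]]
force: [-0.5, -0.7, 0.2]
gripper_width: 45.1
```

Emit:
{"op": "drive_tool", "data": {"offset": [[0,0,0],[0,0,0]], "turn": [0,0]}}

```text
t: 4.05
eef_pos: [477.8, 418.5, 203.3]
ee_rot: [[-0.996, -0.088, -0.002], [-0.088, 0.996, -0.001], [0.002, -0.001, -1.0]]
force: [1.0, -1.5, 0.5]
gripper_width: 44.9
```

```bash
python3 - <<'E'
from h import *
wsnap('w2.png'); snap('scene','scene2.png')
import cv2
cv2.imwrite('pics/s2c.png',cv2.resize(cv2.imread('pics/scene2.png')[20:220,60:260],None,fx=3,fy=3,interpolation=cv2.INTER_CUBIC))
E
```

```text
{'t': 4.05, 'q': [0.639, 0.239, 1.414, -0.0, 1.49, -1.021], 'eef_pos': [477.846, 418.548, 203.269], 'force': [0.991, -1.468, 0.499], 'gripper_width': 44.851}
```

View pics/w2.png

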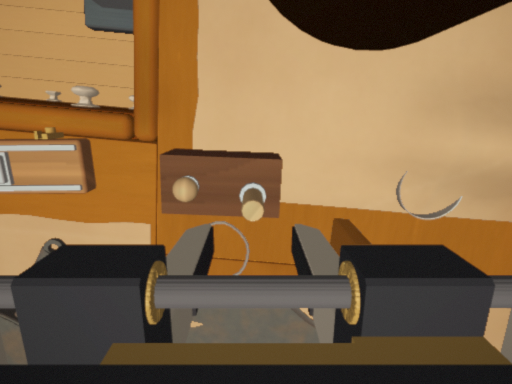

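View pics/s2c.png

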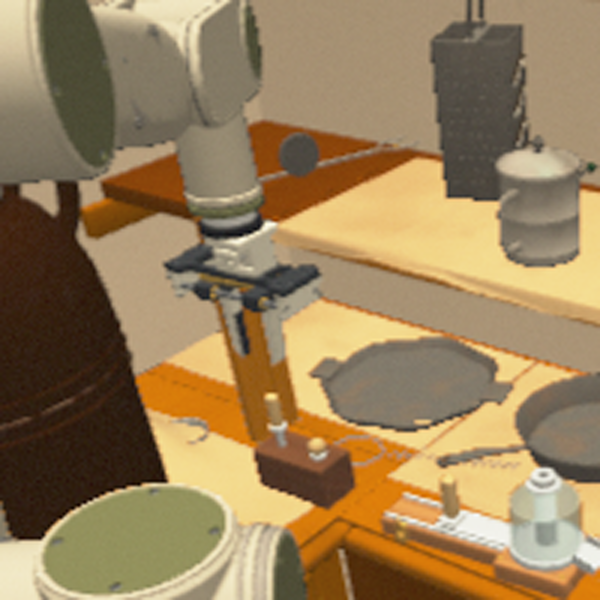

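```bash
python3 - <<'E'
from h import *
w=W('w2.png')
print(atz(w,(252.5,211),136),atz(w,(252.7,194),91),atz(w,(184.5,189),75))
print(proj(w,(478,418.3,113)))
cv2.imwrite('pics/w2c.png',cv2.resize(cv2.imread('pics/w2.png')[160:235,150:300],None,fx=5,fy=5,interpolation=cv2.INTER_CUBIC))
E
```

```text
[479.  418.4 136. ] [477.2 418.4  91. ] [482.2 353.9  75. ]
[252.5 201.5]
```

View pics/w2c.png

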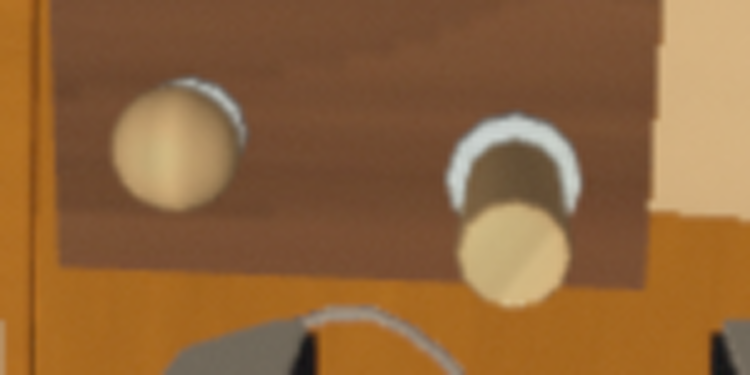

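Emit:
{"op": "drive_tool", "data": {"offset": [[0.5,0,-25],[0.5,0,-50],[0.5,0,-70],[0.5,0,-85],[0.5,0,-93],[0.5,0,-97],[0.5,0,-97],[0.5,0,-97]], "turn": [0,0,0,0,0,0,0,0]}}

```text
t: 4.82
eef_pos: [479.2, 418.3, 109.0]
ee_rot: [[-0.996, -0.089, 0.001], [-0.089, 0.996, 0.001], [-0.001, 0.001, -1.0]]
force: [0.5, 0.5, 0.6]
gripper_width: 44.9
```

Emit:
{"op": "drive_tool", "data": {"offset": [[0,0,0],[0,0,0],[0,0,0],[0,0,0],[0,0,0],[0,0,0]], "turn": [0,0,0,0,0,0], "gripper": 0, "grip_force": 35}}

```text
t: 5.32
eef_pos: [478.6, 418.6, 108.0]
ee_rot: [[-0.996, -0.09, 0.0], [-0.09, 0.996, 0.0], [-0.0, 0.0, -1.0]]
force: [0.1, -1.0, 1.0]
gripper_width: 17.4
```

```bash
python3 - <<'E'
from h import *
wsnap('w3.png')
E
```

```text
{'t': 5.317, 'q': [0.638, 0.309, 1.51, 0.0, 1.323, -1.023], 'eef_pos': [478.588, 418.551, 107.997], 'force': [0.084, -1.026, 1.049], 'gripper_width': 17.379}
```

View pics/w3.png

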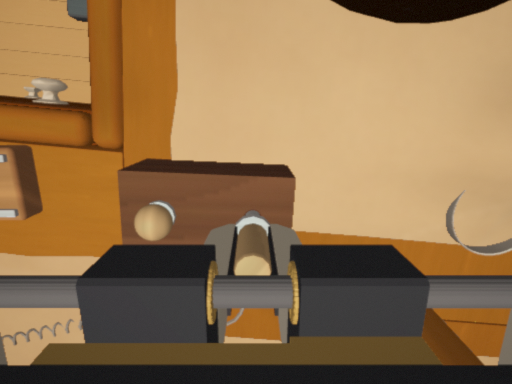

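Emit:
{"op": "drive_tool", "data": {"offset": [[0,0,10],[0,0,25],[0,0,45],[0,0,65],[0,0,90],[0,0,120],[0,0,145],[0,0,160],[0,0,160]], "turn": [0,0,0,0,0,0,0,0,0]}}

```text
t: 6.12
eef_pos: [479.9, 419.5, 273.5]
ee_rot: [[-0.996, -0.09, 0.006], [-0.09, 0.996, 0.005], [-0.007, 0.004, -1.0]]
force: [0.9, 0.1, 0.2]
gripper_width: 17.8
```

```bash
python3 - <<'E'
from h import *
wsnap('w4.png'); snap('scene','scene4.png'); snap('side','side4.png')
cv2.imwrite('pics/s4c.png',cv2.resize(cv2.imread('pics/scene4.png')[60:200,100:260],None,fx=5,fy=4.2,interpolation=cv2.INTER_CUBIC))
cv2.imwrite('pics/d4c.png',cv2.resize(cv2.imread('pics/side4.png')[120:250,60:210],None,fx=5,fy=4.6,interpolation=cv2.INTER_CUBIC))
E
```

```text
{'t': 6.117, 'q': [0.638, 0.21, 1.32, -0.0, 1.604, -1.023], 'eef_pos': [479.93, 419.467, 273.503], 'force': [0.87, 0.133, 0.203], 'gripper_width': 17.768}
```

View pics/s4c.png

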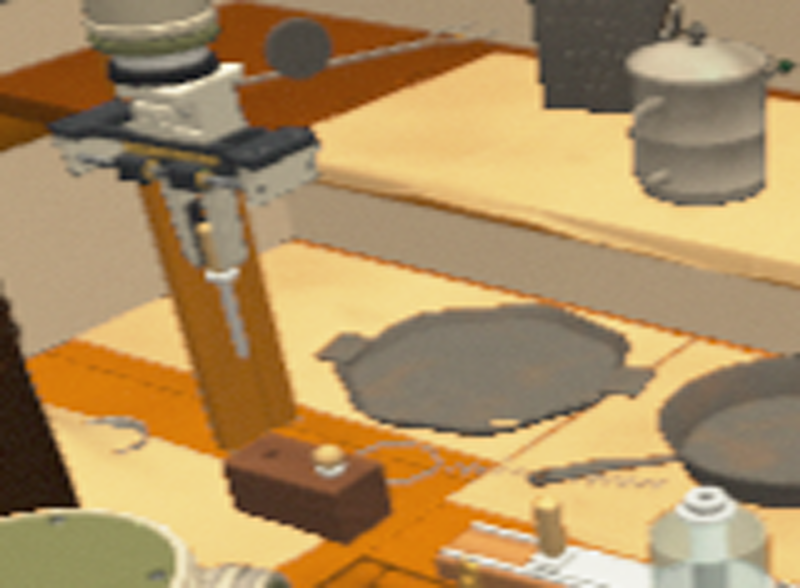

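View pics/d4c.png

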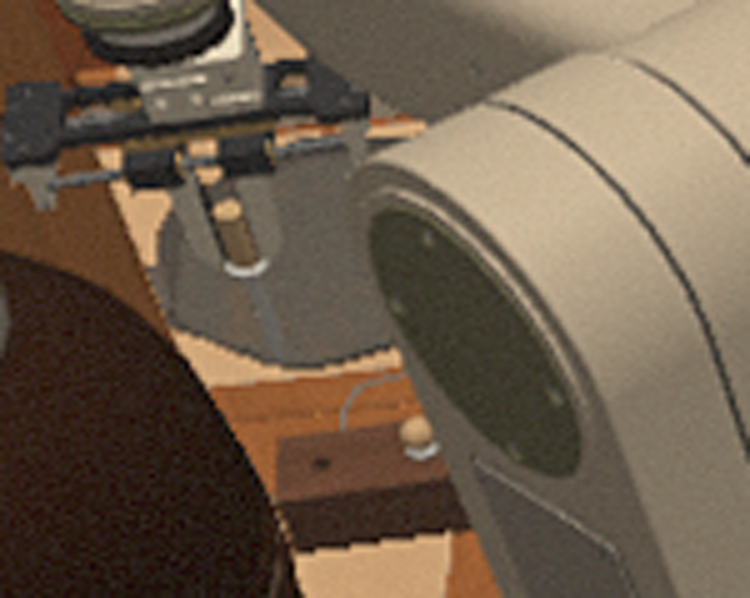

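View pics/w4.png

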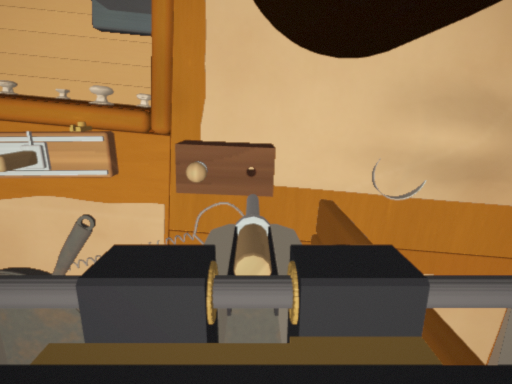

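Emit:
{"op": "drive_tool", "data": {"offset": [[1,-15,0],[3,-45,0],[5,-77,0],[7,-111,0],[9,-146,0],[11,-181,0],[13,-216,0],[15,-251,0],[17,-286,0],[19,-320,0],[21,-352,0],[22,-380,0]], "turn": [0,0,0,0,0,0,0,0,0,0,0,0]}}

```text
t: 7.27
eef_pos: [499.2, 36.3, 265.3]
ee_rot: [[-0.996, -0.089, -0.004], [-0.089, 0.996, -0.0], [0.004, 0.0, -1.0]]
force: [-0.1, -0.1, -0.5]
gripper_width: 17.6
```

Emit:
{"op": "drive_tool", "data": {"offset": [[1,-18,0],[2,-29,0],[2,-35,0],[2,-35,0],[2,-35,0],[2,-35,0],[2,-35,0]], "turn": [0,0,0,0,0,0,0]}}

```text
t: 7.85
eef_pos: [502.4, 4.5, 267.5]
ee_rot: [[-0.996, -0.092, -0.0], [-0.092, 0.996, 0.0], [0.0, 0.0, -1.0]]
force: [-0.5, -0.1, -0.7]
gripper_width: 17.6
```

```bash
python3 - <<'E'
from h import *
s=wsnap('w5.png'); print(s['ee_rot'].round(4)); snap('scene','scene5.png'); snap('side','side5.png')
cv2.imwrite('pics/s5c.png',cv2.resize(cv2.imread('pics/scene5.png')[120:230,180:310],None,fx=6,fy=5.4,interpolation=cv2.INTER_CUBIC))
cv2.imwrite('pics/w5c.png',cv2.resize(cv2.imread('pics/w5.png')[140:260,180:330],None,fx=5,fy=5,interpolation=cv2.INTER_CUBIC))
E
```

```text
{'t': 7.85, 'q': [-0.093, -0.149, 1.697, 0.0, 1.593, -1.756], 'eef_pos': [502.406, 4.461, 267.505], 'force': [-0.485, -0.148, -0.678], 'gripper_width': 17.574}
[[-9.958e-01 -9.160e-02 -2.000e-04]
 [-9.160e-02  9.958e-01  3.000e-04]
 [ 2.000e-04  3.000e-04 -1.000e+00]]
```

View pics/s5c.png

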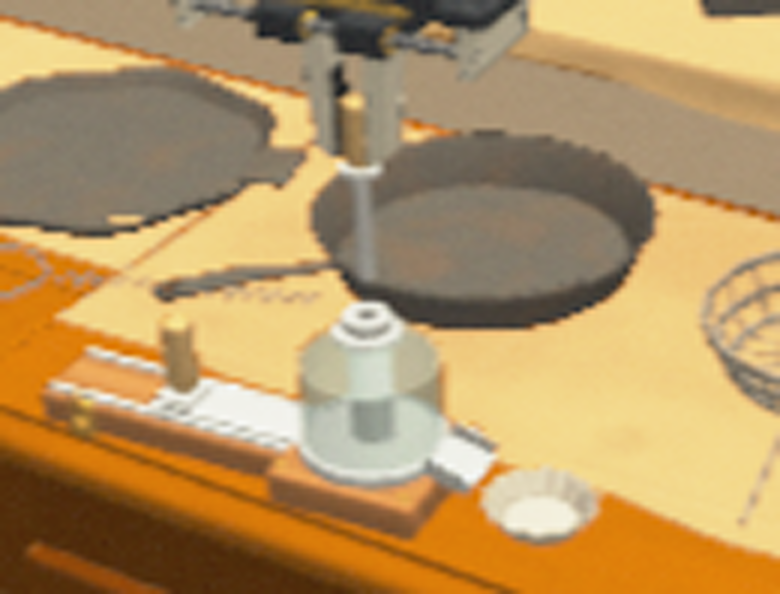

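View pics/w5c.png

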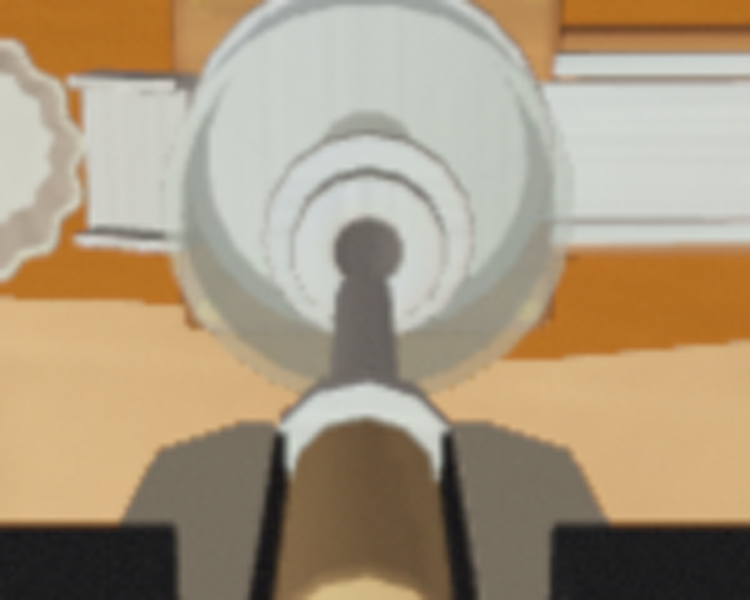

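View pics/side5.png

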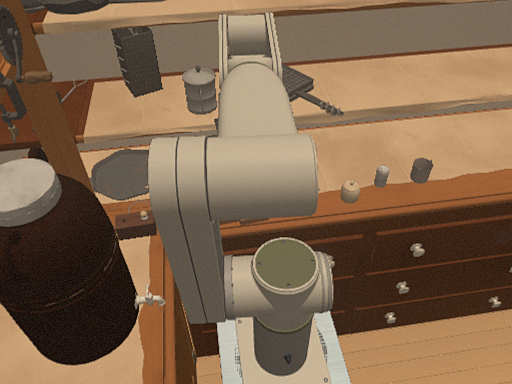

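```bash
python3 - <<'E'
from h import *
w=W('w5.png'); C=lambda x,y:(180+x/5-.4,140+y/5-.4)
K=lambda p:((p[0]+.4-180)*5,(p[1]+.4-140)*5)
for X in ((502.4,4.5,164.5),(502.4,4.5,245),(502.4,4.5,140)): print(X,K(proj(w,X)))
print('neck',atz(w,C(368.5,250),140), 'bore r',(atz(w,C(402,250),140)-atz(w,C(335,250),140)),'rim', atz(w,C(447,250),140)-atz(w,C(290,250),140))
S=lambda x,y:(180+x/6-.4,120+y/5.4-.4)
print('scene neck',atz('scene5.png',S(368,314),140)); 
for X in ((502.4,4.5,164.5),(502.4,4.5,245),(502.4,3.3,140)):
    p=proj('scene5.png',X); print((p[0]+.4-180)*6,(p[1]+.4-120)*5.4)
cv2.imwrite('pics/w5d.png',cv2.resize(cv2.imread('pics/w5.png')[165:225,220:290],None,fx=10,fy=10,interpolation=cv2.INTER_CUBIC))
cv2.imwrite('pics/s5d.png',cv2.resize(cv2.imread('pics/scene5.png')[135:195,220:270],None,fx=10,fy=10,interpolation=cv2.INTER_CUBIC))
E
```

```text
(502.4, 4.5, 164.5) (np.float64(365.5), np.float64(288.0))
(502.4, 4.5, 245) (np.float64(366.0000000000001), np.float64(457.5))
(502.4, 4.5, 140) (np.float64(365.0), np.float64(254.00000000000006))
neck [501.5   5.1 140. ] bore r [-1.2 12.6  0. ] rim [-2.7 29.5  0. ]
scene neck [502.1   2.9 140. ]
364.2000000000001 281.34
357.59999999999997 172.26000000000005
367.80000000000007 313.74
```

View pics/w5d.png

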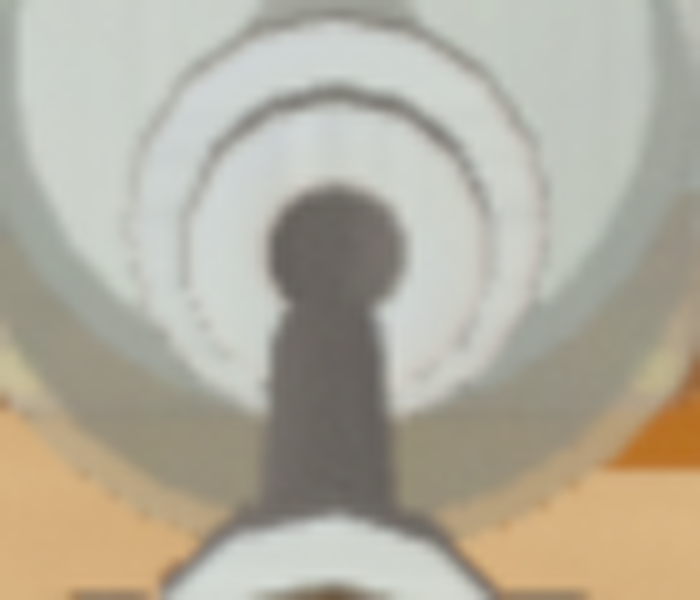

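View pics/s5d.png

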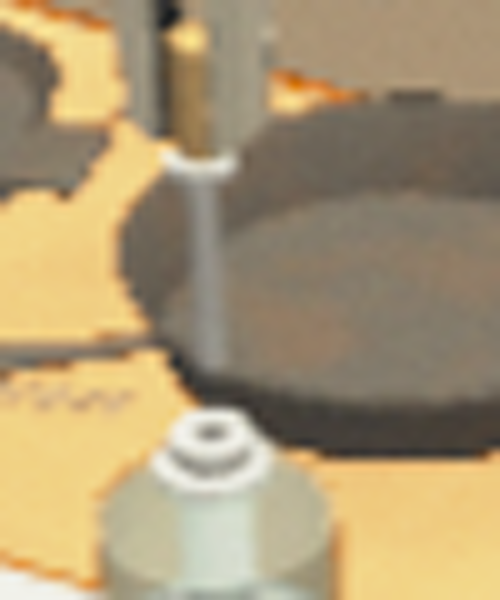

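Emit:
{"op": "drive_tool", "data": {"offset": [[-0.9,0.8,-7],[-0.9,0.8,-14],[-0.9,0.8,-18],[-0.9,0.8,-18],[-0.9,0.8,-18],[-0.9,0.8,-18],[-0.9,0.8,-18]], "turn": [0,0,0,0,0,0,0]}}

```text
t: 8.58
eef_pos: [501.7, 4.1, 249.9]
ee_rot: [[-0.996, -0.09, 0.0], [-0.09, 0.996, -0.0], [-0.0, -0.0, -1.0]]
force: [-0.3, -0.0, -0.1]
gripper_width: 17.4
```

```bash
python3 - <<'E'
from h import *
s=wsnap('w6.png'); snap('scene','scene6.png')
w=W('w6.png'); p=s['eef_pos']
K=lambda p:((p[0]+.45-220)*10,(p[1]+.45-150)*10)
for z in (0,-23,-103): print(np.round(K(proj(w,p+[0,0,z]))))
print('z140',np.round(K(proj(w,[p[0],p[1],140]))))
cv2.imwrite('pics/w6d.png',cv2.resize(cv2.imread('pics/w6.png')[150:210,220:290],None,fx=10,fy=10,interpolation=cv2.INTER_CUBIC))
cv2.imwrite('pics/s6d.png',cv2.resize(cv2.imread('pics/scene6.png')[135:195,220:270],None,fx=10,fy=10,interpolation=cv2.INTER_CUBIC))
E
```

```text
{'t': 8.583, 'q': [-0.094, -0.146, 1.727, -0.0, 1.561, -1.755], 'eef_pos': [501.709, 4.098, 249.94], 'force': [-0.306, -0.002, -0.126], 'gripper_width': 17.379}
[332. 966.]
[332. 812.]
[331. 475.]
z140 [330. 455.]
```

View pics/w6d.png

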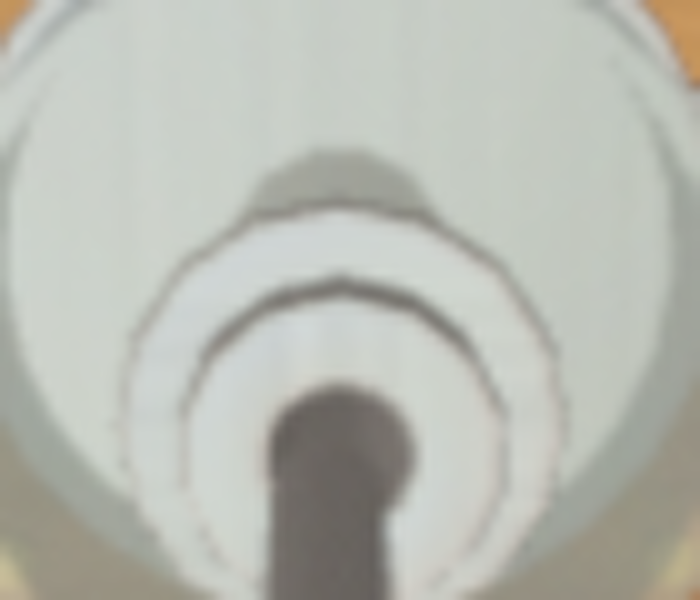

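View pics/s6d.png

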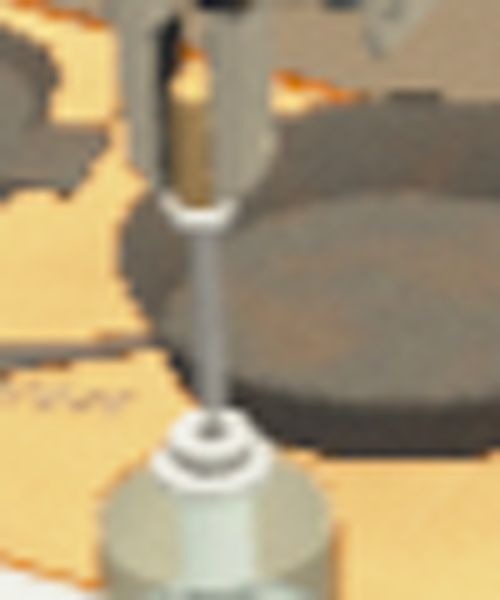

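Emit:
{"op": "drive_tool", "data": {"offset": [[-0.1,0.9,0],[-0.1,0.9,0],[-0.1,0.9,-4],[-0.1,0.9,-8],[-0.1,0.9,-12],[-0.1,0.9,-16],[-0.1,0.9,-20],[-0.1,0.9,-20],[-0.1,0.9,-20]], "turn": [0,0,0,0,0,0,0,0,0]}}

```text
t: 9.43
eef_pos: [501.2, 5.1, 229.2]
ee_rot: [[-0.996, -0.09, -0.001], [-0.09, 0.996, 0.0], [0.001, 0.0, -1.0]]
force: [0.9, 0.2, -0.4]
gripper_width: 17.7
```

```bash
python3 - <<'E'
from h import *
s=wsnap('w7.png'); snap('scene','scene7.png')
cv2.imwrite('pics/w7d.png',cv2.resize(cv2.imread('pics/w7.png')[135:235,200:310],None,fx=7,fy=6,interpolation=cv2.INTER_CUBIC))
cv2.imwrite('pics/s7d.png',cv2.resize(cv2.imread('pics/scene7.png')[135:195,220:270],None,fx=10,fy=10,interpolation=cv2.INTER_CUBIC))
E
```

```text
{'t': 9.433, 'q': [-0.092, -0.138, 1.757, -0.0, 1.524, -1.753], 'eef_pos': [501.183, 5.054, 229.161], 'force': [0.923, 0.166, -0.394], 'gripper_width': 17.679}
```

View pics/w7d.png

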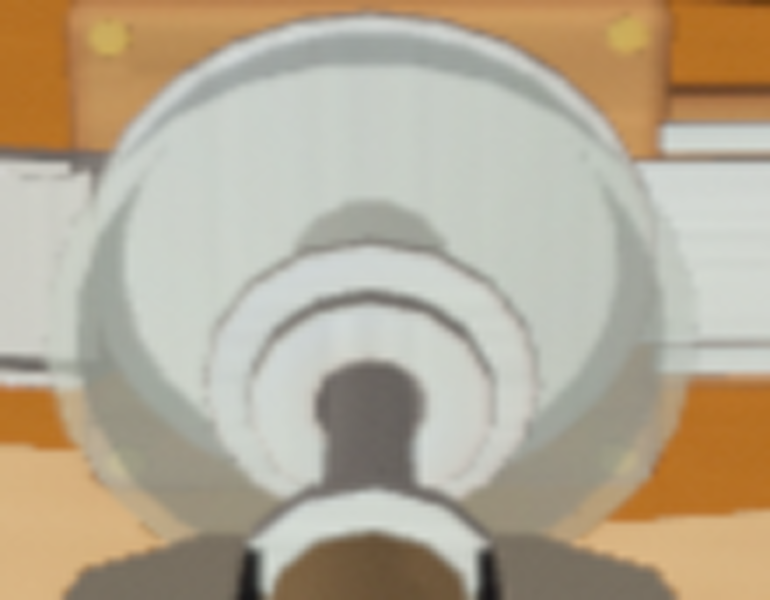

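View pics/s7d.png

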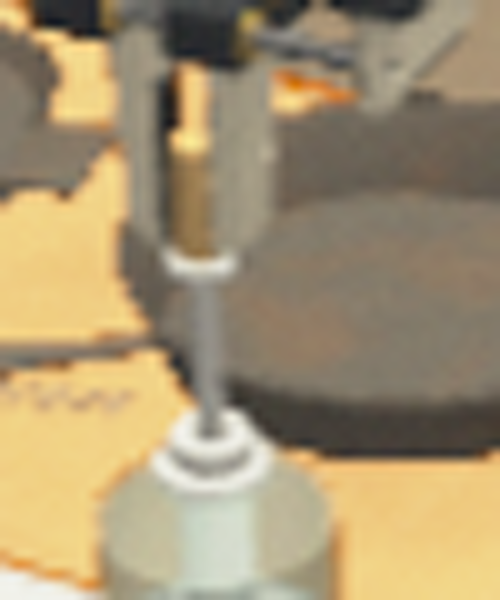

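Emit:
{"op": "drive_tool", "data": {"offset": [[0,0,-8],[0,0,-16],[0,0,-24],[0,0,-32],[0,0,-38],[0,0,-44],[0,0,-49],[0,0,-54],[0,0,-58],[0,0,-60],[0,0,-60]], "turn": [0,0,0,0,0,0,0,0,0,0,0]}}

```text
t: 10.45
eef_pos: [501.3, 5.1, 169.2]
ee_rot: [[-0.996, -0.09, -0.0], [-0.09, 0.996, 0.0], [0.0, 0.0, -1.0]]
force: [-0.5, 0.1, -0.8]
gripper_width: 17.4
```

Emit:
{"op": "drive_tool", "data": {"offset": [[0,0,-2],[0,0,-4],[0,0,-6],[0,0,-7],[0,0,-8],[0,0,-8],[0,0,-8]], "turn": [0,0,0,0,0,0,0]}}

```text
t: 11.03
eef_pos: [501.7, 5.1, 162.9]
ee_rot: [[-0.996, -0.09, 0.001], [-0.09, 0.996, -0.0], [-0.001, -0.0, -1.0]]
force: [-4.8, 0.1, 10.8]
gripper_width: 17.4
```

```bash
python3 - <<'E'
from h import *
s=wsnap('w8.png'); snap('scene','scene8.png')
cv2.imwrite('pics/w8d.png',cv2.resize(cv2.imread('pics/w8.png')[135:255,180:330],None,fx=5,fy=5,interpolation=cv2.INTER_CUBIC))
cv2.imwrite('pics/s8d.png',cv2.resize(cv2.imread('pics/scene8.png')[135:205,220:270],None,fx=10,fy=8,interpolation=cv2.INTER_CUBIC))
E
```

```text
{'t': 11.033, 'q': [-0.092, -0.097, 1.841, -0.0, 1.397, -1.753], 'eef_pos': [501.707, 5.061, 162.926], 'force': [-4.757, 0.121, 10.831], 'gripper_width': 17.449}
```

View pics/w8d.png

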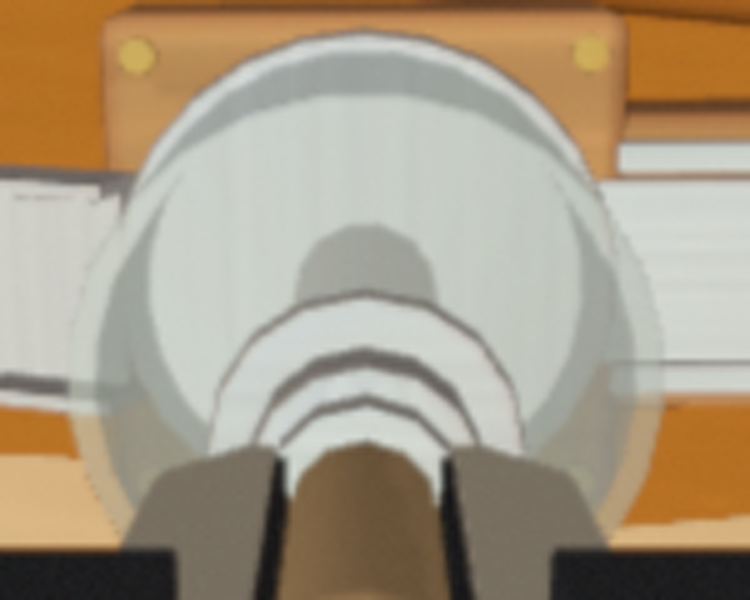

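View pics/s8d.png

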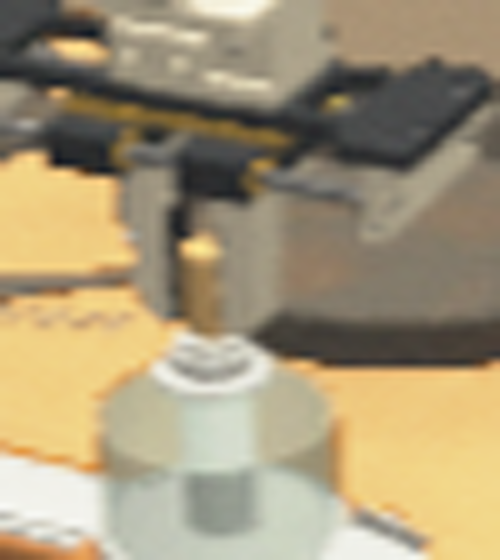

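Emit:
{"op": "drive_tool", "data": {"offset": [[0,0,-1],[0,0,-1],[0,0,-1]], "turn": [0,0,0]}}

```text
t: 11.38
eef_pos: [501.8, 5.0, 162.9]
ee_rot: [[-0.996, -0.09, 0.001], [-0.09, 0.996, -0.0], [-0.001, -0.0, -1.0]]
force: [-9.3, 0.8, 17.7]
gripper_width: 17.4
```

Emit:
{"op": "drive_tool", "data": {"offset": [[0,0,1],[0,0,1.4],[0,0,1.4]], "turn": [0,0,0]}}

```text
t: 11.63
eef_pos: [501.8, 5.0, 163.0]
ee_rot: [[-0.996, -0.09, 0.001], [-0.09, 0.996, -0.0], [-0.001, -0.0, -1.0]]
force: [-3.9, 0.3, 8.5]
gripper_width: 17.6
```

Emit:
{"op": "drive_tool", "data": {"offset": [[0,0,0],[0,0,0],[0,0,0],[0,0,0],[0,0,0]], "turn": [0,0,0,0,0], "gripper": 45}}

```text
t: 12.05
eef_pos: [501.3, 5.1, 161.7]
ee_rot: [[-0.996, -0.09, -0.0], [-0.09, 0.996, 0.0], [0.0, 0.0, -1.0]]
force: [-0.4, 0.4, -0.0]
gripper_width: 43.4
```

Emit:
{"op": "drive_tool", "data": {"offset": [[0,0,5],[0,0,20],[0,0,40],[0,0,65],[0,0,85],[0,0,95],[0,0,95]], "turn": [0,0,0,0,0,0,0]}}

```text
t: 12.63
eef_pos: [502.9, 4.9, 260.2]
ee_rot: [[-0.996, -0.09, 0.005], [-0.09, 0.996, -0.0], [-0.005, -0.001, -1.0]]
force: [0.7, -0.7, 0.7]
gripper_width: 44.8
```

```bash
python3 - <<'E'
from h import *
s=wsnap('w9.png'); snap('scene','scene9.png')
cv2.imwrite('pics/s9d.png',cv2.resize(cv2.imread('pics/scene9.png')[130:230,180:290],None,fx=7,fy=6,interpolation=cv2.INTER_CUBIC))
E
```

```text
{'t': 12.633, 'q': [-0.092, -0.151, 1.712, 0.0, 1.575, -1.753], 'eef_pos': [502.916, 4.931, 260.169], 'force': [0.659, -0.745, 0.694], 'gripper_width': 44.835}
```

View pics/w9.png

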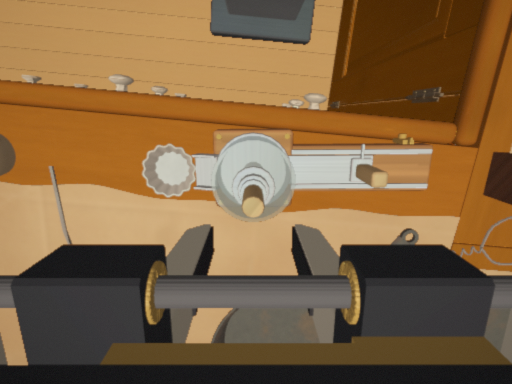

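View pics/s9d.png

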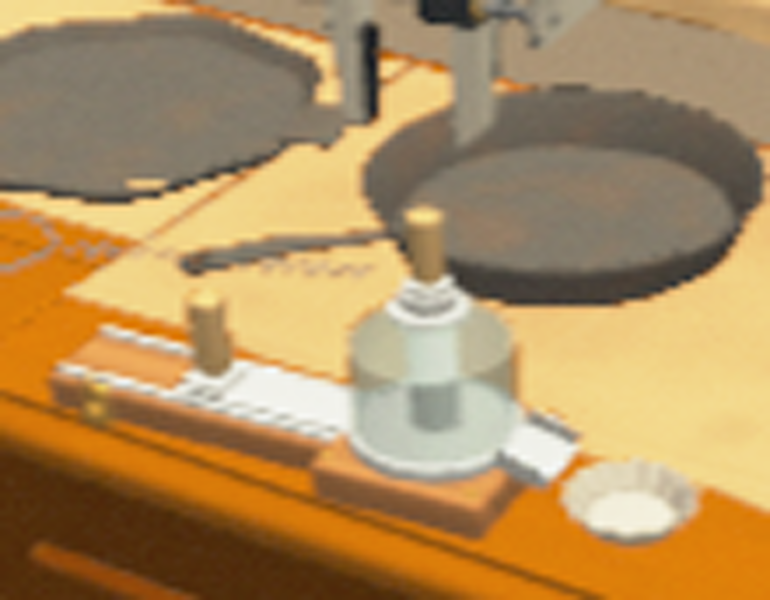

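Emit:
{"op": "drive_tool", "data": {"offset": [[-8,25,0],[-16,55,0],[-25,85,-10],[-34,115,-25],[-43,140,-42],[-51,155,-58],[-51,160,-65],[-51,160,-65],[-51,160,-65],[-51,160,-65]], "turn": [0,0,0,0,0,0.005,0.005,0.005,0.005,0.005]}}

```text
t: 13.57
eef_pos: [451.2, 164.2, 192.5]
ee_rot: [[-0.996, -0.094, 0.001], [-0.094, 0.996, -0.0], [-0.001, -0.0, -1.0]]
force: [-0.7, 0.8, 1.0]
gripper_width: 44.9
```

```bash
python3 - <<'E'
from h import *
s=wsnap('w10.png'); snap('scene','scene10.png')
cv2.imwrite('pics/w10c.png',cv2.resize(cv2.imread('pics/w10.png')[120:260,180:340],None,fx=5,fy=4.2,interpolation=cv2.INTER_CUBIC))
print(proj(W('w10.png'),(458,136.5,35)),proj(W('w10.png'),(440,185,39)))
E
```

```text
{'t': 13.567, 'q': [0.243, -0.18, 1.861, -0.0, 1.46, -1.422], 'eef_pos': [451.156, 164.226, 192.518], 'force': [-0.713, 0.838, 1.022], 'gripper_width': 44.903}
[225.6 187.4] [273.9 175.6]
```

View pics/w10.png

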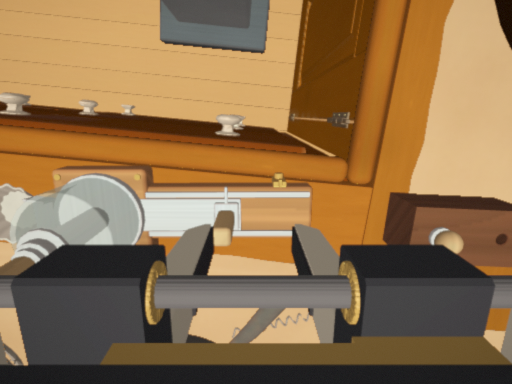

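```bash
python3 - <<'E'
from h import *
cv2.imwrite('pics/w10c.png',cv2.resize(cv2.imread('pics/w10.png')[165:245,205:300],None,fx=8,fy=7,interpolation=cv2.INTER_CUBIC))
E
```

```text
(no output)
```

View pics/w10c.png

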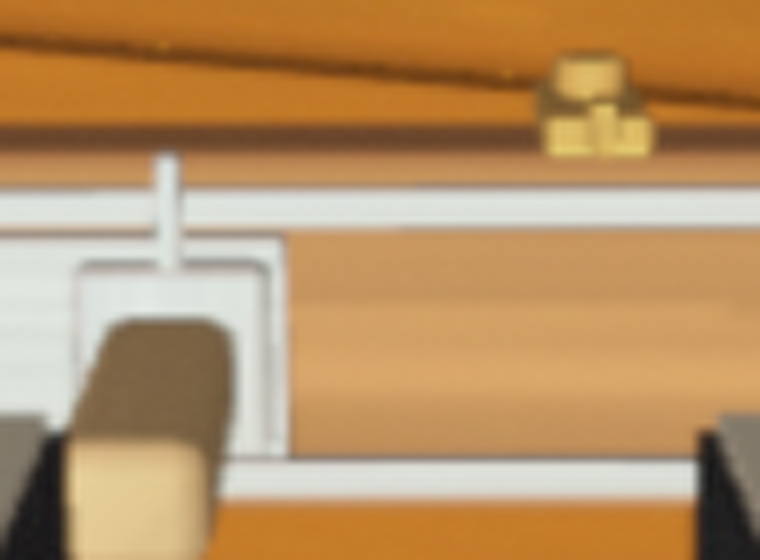

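```bash
python3 - <<'E'
from h import *
w=W('w10.png');C=lambda x,y:(205+x/8-.44,165+y/7-.43)
P=atz(w,C(167,158),35);M=atz(w,C(602,130),39);print(P,M)
l,r=atz(w,C(0,205),26),atz(w,C(755,207),26);print('yaw',(l-r)[0]/(r-l)[1])
for a in(.09,.095,.1):
  u=np.array([-np.sin(a),np.cos(a),0]);print(a,(M-P)@u, (P-[501.3,5.1,0])@u, (M-[501.3,5.1,0])@u,(M-[501.3,5.1,0])@[np.cos(a),np.sin(a),0])
for z in (38,39): print(atz(w,C(602,130),z), atz(w,C(599,150),z))
H=[atz(w,C(*p),96) for p in((72,445),(205,445))];print(H)
E
```

```text
[457.7 136.3  35. ] [447.3 191.9  39. ]
yaw 0.0916256157635469
0.09 56.30970886712619 134.58770331620696 190.89741218333313 -36.99213459245923
0.095 56.335808190991024 134.7441776819549 191.0799858729459 -36.037189107847944
0.1 56.36049912258524 134.8972834502787 191.25778257286396 -35.08134269538589
[447.5 192.   38. ] [450.6 192.   38. ]
[447.3 191.9  39. ] [450.3 191.8  39. ]
[array([480.5, 132.8,  96. ]), array([479.1, 147.2,  96. ])]
```

Emit:
{"op": "drive_tool", "data": {"offset": [[15,-10,0],[30,-20,-10],[38,-25.5,-30],[38,-25.5,-55],[38,-25.5,-75],[38,-25.5,-80],[38,-25.5,-80],[38,-25.5,-80]], "turn": [0,0,0,0,0,0,0,0]}}

```text
t: 14.33
eef_pos: [489.1, 139.3, 113.2]
ee_rot: [[-0.996, -0.094, 0.001], [-0.094, 0.996, 0.0], [-0.001, 0.0, -1.0]]
force: [-0.1, -0.0, 0.5]
gripper_width: 44.6
```

```bash
python3 - <<'E'
from h import *
s=wsnap('w11.png')
cv2.imwrite('pics/w11c.png',cv2.resize(cv2.imread('pics/w11.png')[130:310,150:350],None,fx=4,fy=3.3,interpolation=cv2.INTER_CUBIC))
E
```

```text
{'t': 14.333, 'q': [0.177, -0.03, 1.872, -0.0, 1.299, -1.489], 'eef_pos': [489.102, 139.278, 113.166], 'force': [-0.1, -0.03, 0.533], 'gripper_width': 44.614}
```

View pics/w11c.png

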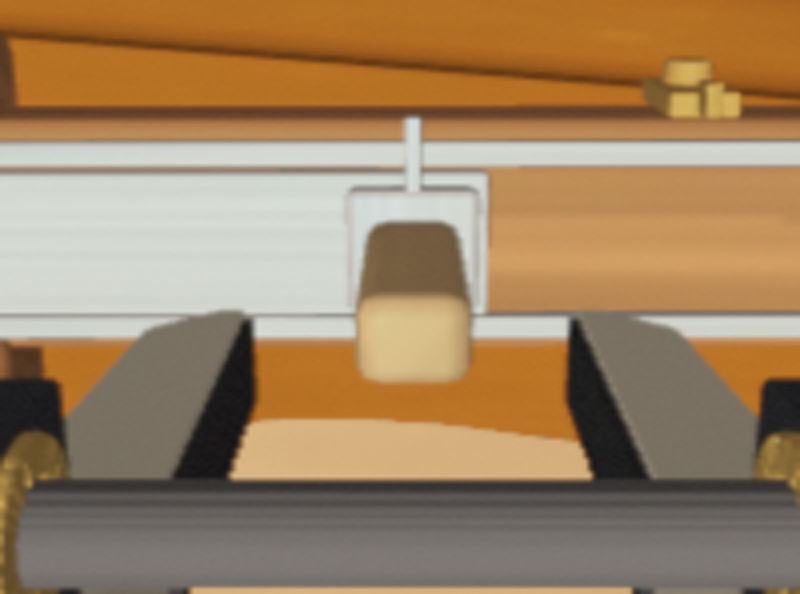

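```bash
python3 - <<'E'
from h import *
w=W('w11.png');C=lambda x,y:(150+x/4-.38,130+y/3.3-.35)
P=atz(w,C(413,118),35);M=atz(w,C(714,88),39);M2=atz(w,C(714,112),39);u=np.array([-.094,.9956,0]);print(P,M,M2,(M-P)@u,(M2-P)@u)
cv2.imwrite('pics/w11d.png',cv2.resize(cv2.imread('pics/w11.png')[140:175,240:345],None,fx=7,fy=10,interpolation=cv2.INTER_CUBIC))
E
```

```text
[457.5 136.4  35. ] [444.7 191.6  39. ] [450.1 192.4  39. ] 56.16031999999999 56.4492
```

View pics/w11d.png

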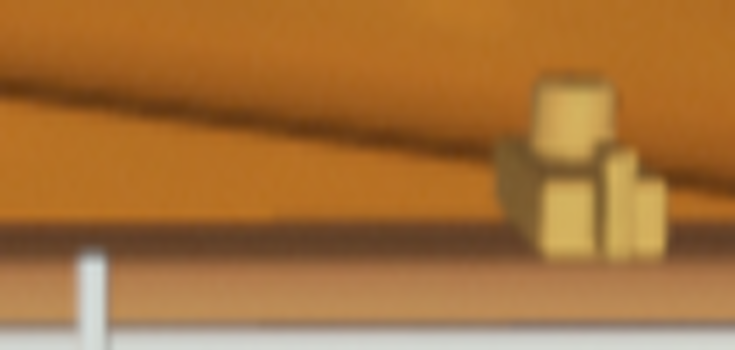

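Emit:
{"op": "drive_tool", "data": {"offset": [[0,0,-20],[0,0,-35],[0,0,-43],[0,0,-44],[0,0,-44]], "turn": [0,0,0,0,0]}}

```text
t: 14.8
eef_pos: [488.8, 139.7, 68.8]
ee_rot: [[-0.995, -0.095, 0.001], [-0.095, 0.995, 0.0], [-0.001, 0.0, -1.0]]
force: [-0.1, -0.2, 0.4]
gripper_width: 45.0
```

Emit:
{"op": "drive_tool", "data": {"offset": [[0,0,0],[0,0,0],[0,0,0],[0,0,0],[0,0,0],[0,0,0]], "turn": [0,0,0,0,0,0], "gripper": 0, "grip_force": 30}}

```text
t: 15.3
eef_pos: [488.8, 139.6, 68.5]
ee_rot: [[-0.995, -0.095, 0.001], [-0.095, 0.995, 0.0], [-0.001, 0.0, -1.0]]
force: [-0.7, 0.7, 2.7]
gripper_width: 17.8
```

Emit:
{"op": "drive_tool", "data": {"offset": [[-0.4,4,0],[-0.9,10,0],[-1.5,16,0],[-2.1,22,0],[-2.6,28,0],[-3.2,34,0],[-3.8,40,0],[-4.3,45,0],[-4.7,50,0],[-4.9,52,0],[-4.9,52,0],[-4.9,52,0]], "turn": [0,0,0,0,0,0,0,0,0,0,0,0], "grip_force": 40}}

```text
t: 16.3
eef_pos: [483.7, 191.6, 68.5]
ee_rot: [[-0.995, -0.095, 0.0], [-0.095, 0.995, -0.001], [-0.0, -0.001, -1.0]]
force: [-0.9, -4.4, 7.2]
gripper_width: 17.9
```

```bash
python3 - <<'E'
from h import *
s=wsnap('w12.png'); snap('scene','scene12.png')
cv2.imwrite('pics/w12c.png',cv2.resize(cv2.imread('pics/w12.png')[110:210,210:320],None,fx=7,fy=6,interpolation=cv2.INTER_CUBIC))
cv2.imwrite('pics/s12c.png',cv2.resize(cv2.imread('pics/scene12.png')[140:230,170:290],None,fx=6.5,fy=6.5,interpolation=cv2.INTER_CUBIC))
E
```

```text
{'t': 16.3, 'q': [0.279, 0.057, 1.872, -0.001, 1.212, -1.387], 'eef_pos': [483.747, 191.615, 68.489], 'force': [-0.917, -4.422, 7.164], 'gripper_width': 17.936}
```

View pics/w12c.png

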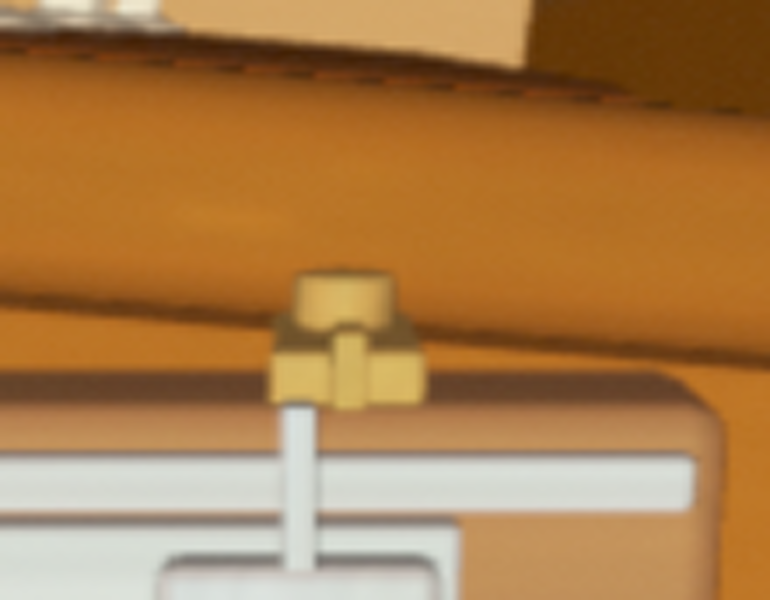

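View pics/s12c.png

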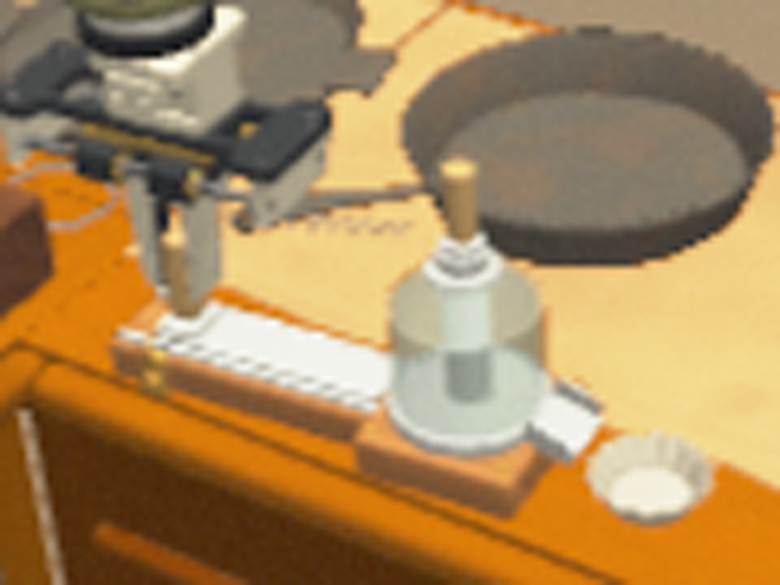

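View pics/w12.png

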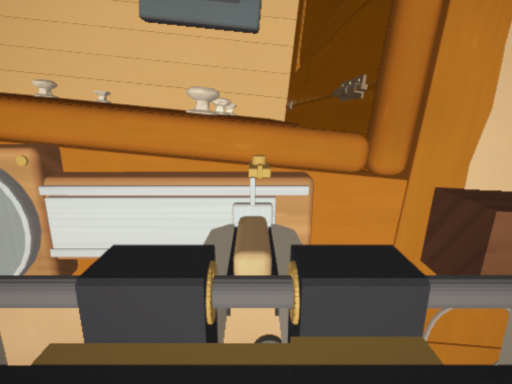

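Emit:
{"op": "drive_tool", "data": {"offset": [[-0.1,1,0],[-0.2,2,0],[-0.3,3,0],[-0.4,3.7,0],[-0.4,4.1,0],[-0.4,4.1,0],[-0.4,4.1,0]], "turn": [0,0,0,0,0,0,0]}}

```text
t: 16.98
eef_pos: [483.4, 195.5, 68.5]
ee_rot: [[-0.995, -0.095, 0.0], [-0.095, 0.995, -0.001], [-0.0, -0.001, -1.0]]
force: [-1.1, -5.7, 5.3]
gripper_width: 17.6
```

```bash
python3 - <<'E'
from h import *
s=wsnap('w13.png'); snap('scene','scene13.png')
cv2.imwrite('pics/w13c.png',cv2.resize(cv2.imread('pics/w13.png')[145:205,220:285],None,fx=11,fy=9,interpolation=cv2.INTER_CUBIC))
E
```

```text
{'t': 16.983, 'q': [0.287, 0.06, 1.869, -0.001, 1.213, -1.379], 'eef_pos': [483.373, 195.51, 68.483], 'force': [-1.092, -5.694, 5.313], 'gripper_width': 17.596}
```

View pics/w13c.png

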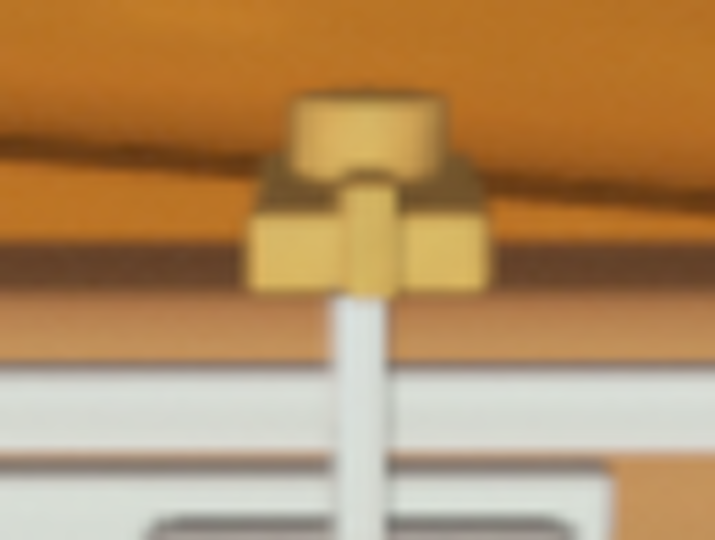

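Emit:
{"op": "drive_tool", "data": {"offset": [[0,0.3,0],[0,0.5,0],[0,0.5,0],[0,0.5,0]], "turn": [0,0,0,0]}}

```text
t: 17.42
eef_pos: [483.3, 195.9, 68.5]
ee_rot: [[-0.995, -0.095, 0.0], [-0.095, 0.995, -0.001], [-0.0, -0.001, -1.0]]
force: [-1.2, -5.6, 6.6]
gripper_width: 17.6
```

```bash
python3 - <<'E'
from h import *
s=wsnap('w14.png'); snap('scene','scene14.png'); snap('side','side14.png')
w=W('w14.png')
cv2.imwrite('pics/w14c.png',cv2.resize(cv2.imread('pics/w14.png')[145:205,220:285],None,fx=11,fy=9,interpolation=cv2.INTER_CUBIC))
cv2.imwrite('pics/s14c.png',cv2.resize(cv2.imread('pics/scene14.png')[130:230,130:290],None,fx=5,fy=5,interpolation=cv2.INTER_CUBIC))
E
```

```text
{'t': 17.417, 'q': [0.288, 0.06, 1.868, -0.001, 1.213, -1.378], 'eef_pos': [483.344, 195.92, 68.488], 'force': [-1.232, -5.642, 6.57], 'gripper_width': 17.625}
```

View pics/w14c.png

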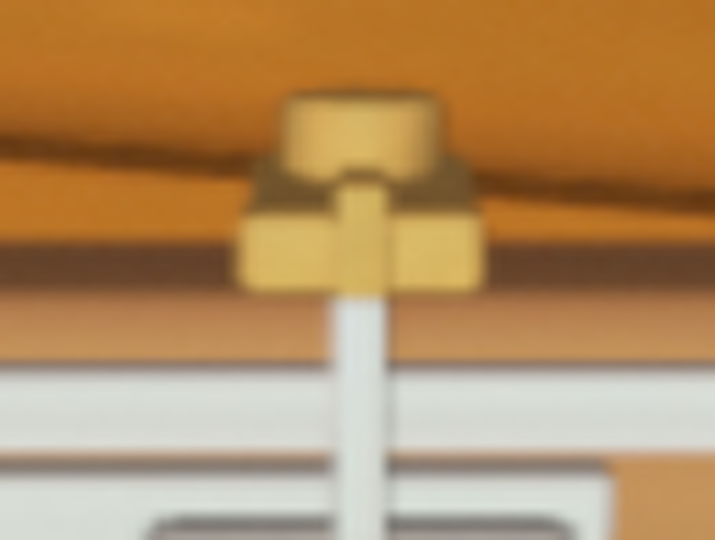

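View pics/s14c.png

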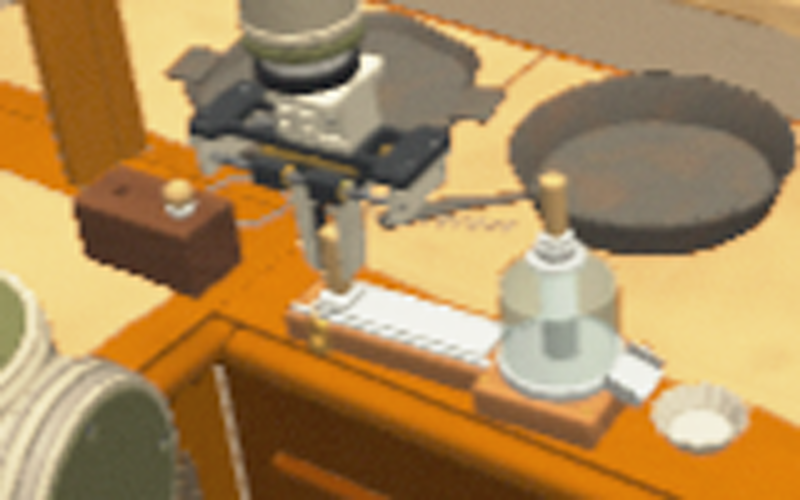

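```bash
python3 - <<'E'
from h import *
w=W('w14.png');C=lambda x,y:(220+x/11-.45,145+y/9-.45)
print('ridge',atz(w,C(361,285),39),'ptr',atz(w,C(360,300),35))
S=lambda x,y:(130+x/5-.4,130+y/5-.4)
print('rodtop if z191',atz('scene14.png',S(553,178),191),'pred px for 191 / 186',proj('scene14.png',(501.5,5,191)),proj('scene14.png',(501.5,5,196)),S(553,178))
st(); print(robot.sign_off()); st()
E
```

```text
ridge [450.5 192.5  39. ] ptr [452.4 192.6  35. ]
rodtop if z191 [503.2   3.8 191. ] pred px for 191 / 186 [239.6 165.3] [239.6 164.1] (240.2, 165.2)
{'t': 17.567, 'q': [0.288, 0.06, 1.868, -0.001, 1.213, -1.378], 'eef_pos': [483.352, 195.919, 68.502], 'force': [-1.421, -5.082, 6.797], 'gripper_width': 17.747}
the job is handed in; nothing more can be done
None
the job is handed in; nothing more can be done
```

The rod is standing in the dispenser's neck with its collar on the rim. The gate is pulled out about 56 mm with its pointer on the brass mark. I handed the job in at about 17.6 s (limit 58 s) with the gripper still holding the gate at 40 N.

**Rod:** I took it from the far hole of the stand, lined it up over the bore with the wrist camera and pushed it down. It stopped dead at the height calculated for the collar meeting the rim, with the push rising to about 18 N. After letting go, the scene camera shows it upright, its top within a pixel of where a seated rod should be.

**Gate:** The last wrist picture shows pointer and mark within about 0.1 mm of each other. The steady pull of about 5 to 6 N fits the spring at that travel.

**Marker:** It reads at y 192.5 mm now against 191.6 to 192.4 mm before the pull, which is within measuring error, so it has not visibly moved.

**Surroundings:** The stopper, stand and tart tin look undisturbed in the last scene picture. I did not look closely at the pot and shaker again, but the arm passed well clear of them.

**Not checked directly:**
- The valve's opening is judged only from the collar being seated. The force reading showed no clear sign of the valve's 3 N friction on the way down.
- The scene camera disagreed with the wrist camera by about 1 to 2 mm throughout. I used the wrist camera for the fine alignment.
- A small upward force of about 5 to 7 N stayed on the tool while it held the gate. I did not find its cause, but it is well under the limits.

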